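# Open the combination-locked lighter box

## Robot

A 6-joint arm with a two-finger parallel gripper is mounted at the origin on a cart in front of the work surface, level with it; the furniture and walls round the work are solid. World frame = base frame: x ahead of the robot, y to its left, z up, the work surface at z = 0. Lengths are in mm, angles in rad, forces in N, time in s.
With the tool pointing down it reaches from about 350 to 850 mm from the base axis. Payload 8.1 kg.
Tool frame: the origin (TCP) lies at the very end of the fingers, on their centre line; the grasp point (between the pads) lies 19 mm behind it; z points along the fingers, y is the line along which they close (so a half turn about z gives the same grasp; the last joint's range is limited). The gripper opens to 93 mm and grips with 3 to 60 N. Pads are 15 mm wide; open, the fingers measure 128 mm over their backs; the gripper's body (75 mm by 188 mm) begins 65 mm behind the grasp point.
Start: joints at [-1.369, 0.13, 1.488, -0, 1.523, -0.085], TCP at [169.751, -575.491, 218.635] pointing down, gripper open.
Joint ranges: [-2.96, 2.96], [-0.89, 2.26], [0.02, 2.5], [-1.34, 4.48], [0, 2.73], [-2.66, 2.66]. Speed limits (rad/s): [2.39, 2.39, 2.79, 3.14, 3.14, 3.14].

## Interface

Orientations are given as a rotation vector (axis times angle).
In Python, from bench import r gives the robot as it stands.
- The arm moves only by the shell command python3 inch.py 'ROWS'. ROWS is one flat JSON list of numbers that holds 1 to 12 rows one after another, with no inner brackets; each row has 7 numbers: a rotation vector rx, ry, rz in shares of pi rad (1.0 is pi rad), then dx, dy, dz in shares of 800 mm (1.0 is 800 mm), then the finger opening in mm; each row is the pose to reach, as a shift and turn from the pose commanded when the command began, along the tool's axes at that moment; what a row does not reach only later rows make up. A row lasts 1/10 s, in which the tool goes at most 50 mm and 0.15 rad, less where a joint would pass 70% of its speed; a pose out of reach is approached as far as the arm can. The fingers move at their own pace and stop on an object; the grip force is fixed at half the most. Time passes only in rows, so rows that do not move let the fingers close. It prints the time, the measured TCP pose, the force, the opening and the grip force at its end. Shift and turn numbers lie between -1 and 1, and a call with a number outside is refused. Input that does not fit is refused with a message, and nothing moves.
- r.observe(): the state, without advancing time (a new reading comes with each control period).
- r.read_camera(name): name is "side" or "top" or "wrist"; returns the picture (420x560x3 uint8, red, green, blue); there is no depth.
- r.camera_model(name): a dict with "fx", "fy", "cx", "cy" (pixels), "dist_coeffs" ([k1, k2, p1, p2, k3] as OpenCV has them; the pictures are not rectified), "rvec" (rotation vector, rad) and "tvec" (3), from world to camera coordinates, as OpenCV has them. Camera axes: x right, y down, z forward; pixel columns grow to the right and rows downward; lengths in mm; the calibration is good to about 2 mm. A picture is of the moment at which its call begins: read the wrist's pose just before it. camera_model takes no time and is no camera call; for the wrist camera it gives the pose at the moment of the call.
- r.finish_job(): hands the job in; it is judged then, once.
The state is a dict: "time_s": time; "joints": joint angles; "qd": joint speeds; "joint_torque": joint torques, N m; "ee_pos": TCP position; "tool_rot": TCP orientation; "wrist_force": force on the tool from outside, world axes, zero at the start; "moment": the same for the moment, N m; "opening": finger opening in mm; "grip_force": force on a finger pad.
Only numpy, scipy, OpenCV 4.12 (cv2) and the standard library are available. Lean on these libraries where they do the work, as an engineer would, in place of code of your own. Each camera call takes 0.05 s, during which the arm holds its last target. There are 200 camera calls.

## Task

Open the white lock box in which the stove lighter is kept away from children. Set the pointer of its left dial squarely on the four dots; nobody remembers the right number and that dial's ring has slipped, so then turn the right dial clockwise by feel, without forcing the lock, until it drops in and the dial stops turning. Then raise the lid by its red bar to at least half way upright, so that it stays open by itself, let go, and leave the things standing round the box alone.

Things in the scene. Friction and masses are not known exactly. Their poses are not given: they have to be found in the camera images.
- lock_box: white lock box, fixed, 190 mm deep (x), 260 wide (y), 94 high; origin under its centre, x front to back, z up. From the top of its 35 mm high front a black panel 105 mm long slopes up and back at 30 degrees from level; two dials at half width +-70 mm, 48 mm up the slope. A hidden spring bolt drops in when the left dial is on four dots (within 0.18 rad) and the right one reaches its hidden angle.
- dial_left_grip (a point): on the left dial's axis, 27 mm out from the panel; z = outward axis, leaning 30 degrees from vertical to the box's front; x = along the red pointer (turns with the dial). Aluminium bar grip 12 mm thick, 44 long, standing 5 to 35 mm off the panel, on a dark disc 50 mm across, 7 high: keep fingertips over 7 mm off the panel. Groups of 1 to 6 white dots ring it.
- dial_left (a joint): left dial's angle, rad, growing clockwise seen from the robot facing the panel; 0 = pointer straight up the slope on one dot, then 1.047 per number: two 1.047, three 2.094, four 3.142 (straight down the slope), five 4.189, six 5.236. Friction 0.04 N m, no detents, stays where left. Starts between 0.5 and 1.9.
- dial_right_grip (a point): the same point on the right dial, which is of the same shape and size; x axis along its red pointer, z axis outward
- dial_right (a joint): right dial's angle, counted the same way. Starts between 0 and 0.6; the hidden angle lies anywhere from 1.33 to 2.73, not always on a number. Turns with 0.04 to 0.1 N m (it may jump forward a little as the bolt drops in); then it has 0.15 to 0.25 rad of play either side and beyond that resists hard, about 10 N m per rad: stop at 0.3 N m and ease back 0.1 rad; over 2 N m breaks the lock.
- lid (a joint): opening of the lid, rad, 0 = shut, up to 1.45; hinged along the box's top back edge, front edge rises. Stiff hinge: stays where it is left, needs about 3 to 6 N at the bar. While locked it lifts only about 0.1 rad, then stops hard.
- lid_bar (a point): middle of the red round bar by which the lid is lifted: 12 mm thick, on two steel arms 8 mm thick and 54 mm apart (centres), parallel to the box's y axis, held up and forward of the lid's front edge, 43 mm off the sloping panel when shut. Shut, it lies 125 mm in front of and 33 mm above the hinge line, 27 mm in front of the box's origin and 123 mm up
- lid_hinge (a point): middle of the lid's hinge line, which runs along the box's y axis; 97 mm behind the box's origin and 90 mm up
- spice_jar: bystander: spice jar with black cap, 44 mm across, 105 mm high, right of the box; origin under its centre, z up
- garlic: bystander: garlic bulb, 56 mm, right of the box; origin under its centre
- lime: bystander: green lime, 48x44x45 mm, behind the box; origin under its centre

How it is judged (in metres and radians):
On the way, in this order (a step that is already met when the one before it is completed fails the run):
1. left dial's pointer is on the four dots (3.14 rad, within 0.2) while the lid is still shut (value of joint dial_left between 2.94 and 3.34 rad and value of joint lid below 0.15 rad), for 0.2 s.
2. the lid has been raised past 0.75 rad (value of joint lid above 0.75 rad), for 0.2 s.
At the end, for the whole second after the job is handed in: The lid stands open at more than 0.75 rad (43 degrees) and at rest, the left dial is still on the four dots (within 0.2 rad), and each of the three bystanders is within 30 mm of where it started (value of joint lid above 0.75 rad and velocity of joint lid between -0.05 and 0.05 rad/s and value of joint dial_left between 2.94 and 3.34 rad and distance of each of spice_jar, garlic, lime from where it was at the start of the episode below 0.03 m); the robot touches nothing.
It fails at once if a bystander is knocked over or pushed more than 30 mm (distance of any of spice_jar, garlic, lime from where it was at the start of the episode above 0.03 m or angle between spice_jar's own z axis and vertical above 0.5 rad).
It fails at once if the lock is forced: its inner parts press on one another with over 80 N (about 2 N m at a caught dial, or 40 N at the bar of the locked lid) (contact force between lock_box and lock_box above 80 N).
It also fails if it takes over 72 s, if anything falls off the work surface, if the arm or the gripper's body presses on something with over 40 N, if the wrist force passes 120 N, or if a joint passes its speed limit or range.

## Working session

There is one attempt and no reset: what is moved stays moved. The work goes in short steps, Python scripts to look and compute and a shell command to move; the robot and the scene stay as the last step left them, time stands still between calls to the robot, and variables do not carry over. Pictures are saved under pics/ and viewed, at most 10 in all, crops included, and the job is handed in when it is done.

```bash
ls; mkdir -p pics
python3 - <<'E'
from bench import r
import cv2
s=r.observe();print(s)
for n in("top","side"):
    im=r.read_camera(n);cv2.imwrite(f"pics/{n}0.png",im[:,:,::-1]);print(n,r.camera_model(n))
print(r.camera_model("wrist"))
E
```

```text
bench.py
inch.py
pics
{'time_s': 0.0, 'joints': array([-1.36941437e+00,  1.31159693e-01,  1.48923925e+00,  2.39206561e-06,
        1.52298737e+00, -8.53820021e-02]), 'qd': array([ 1.02096699e-04, -5.48719560e-04, -6.75340776e-05, -1.95916570e-04,
       -6.09298264e-04,  5.02533693e-04]), 'joint_torque': array([ 6.90280995e-04, -5.59847617e+01, -4.91758275e+01,  7.70951039e-02,
        3.55733733e-02, -1.40469292e-04]), 'ee_pos': array([ 169.63233353, -574.94903464,  217.61029719]), 'tool_rot': array([-3.10758251e+00, -4.48649876e-01,  1.59484593e-04]), 'wrist_force': array([-0.78985473,  0.47114539,  0.46788858]), 'moment': array([-0.04494736,  0.0344375 , -0.07702867]), 'grip_force': 0.0, 'opening': 93.01934188554122}
top {'fx': 382.99731627517303, 'fy': 382.99731627517303, 'cx': 272.1656137120671, 'cy': 214.36932480985956, 'dist_coeffs': array([-0.02630925,  0.        ,  0.        ,  0.        ,  0.        ]), 'rvec': array([ 2.16792222, -2.16300152,  0.13489735]), 'tvec': array([-225.26245776,  591.27300798,  888.61524739])}
side {'fx': 389.16001418755485, 'fy': 389.16001418755485, 'cx': 284.3888848283742, 'cy': 208.69741327618766, 'dist_coeffs': array([-0.01100263,  0.        ,  0.        ,  0.        ,  0.        ]), 'rvec': array([ 0.14710474, -2.71332237,  1.48652853]), 'tvec': array([578.0685479 , 217.55424078, 690.32748781])}
{'fx': 365.25585742123945, 'fy': 365.25585742123945, 'cx': 277.28282453280895, 'cy': 203.76620950898496, 'dist_coeffs': array([-0.0527113,  0.       ,  0.       ,  0.       ,  0.       ]), 'rvec': array([-2.34295333,  1.7520475 ,  0.23023616]), 'tvec': array([-599.10375641,  -29.71736003,  389.50519036])}
```

View pics/top0.png

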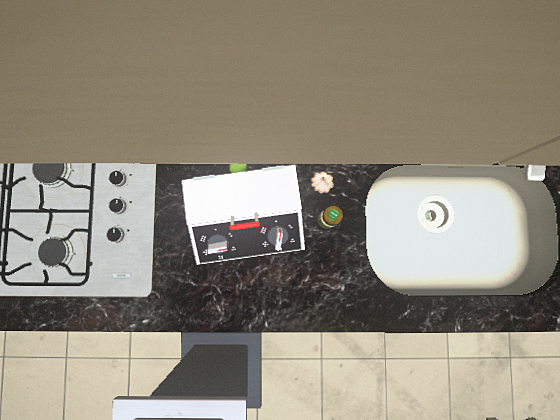

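View pics/side0.png

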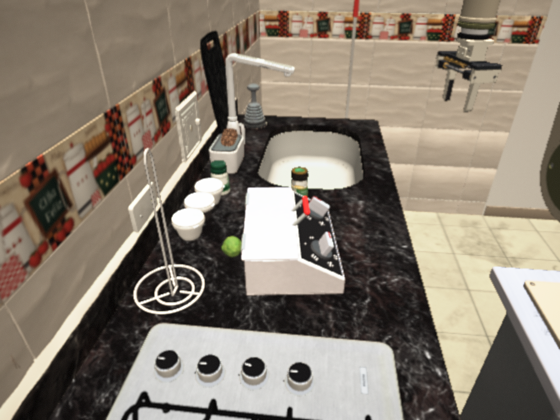

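The top view shows the white box at px (183–305, 166–265), with the red bar at about (244,226), left dial (217,243) and right dial (278,238). The jar is at (332,215), the garlic at (321,181) and the lime at (237,167), and an overhead cabinet covers rows above 165. In the side view the bar is at about (308,208).

```bash
cat > h.py <<'E'
import numpy as np,cv2
from scipy.spatial.transform import Rotation as R
from bench import r
def ray(m,uv):
    K=np.array([[m['fx'],0,m['cx']],[0,m['fy'],m['cy']],[0,0,1]])
    p=cv2.undistortPoints(np.array([[uv]],float),K,np.array(m['dist_coeffs']))[0,0]
    Rm=cv2.Rodrigues(m['rvec'])[0]
    d=Rm.T@np.array([p[0],p[1],1]);return -Rm.T@m['tvec'],d/np.linalg.norm(d)
def onz(m,uv,z):
    o,d=ray(m,uv);return o+d*(z-o[2])/d[2]
def tri(obs):
    A=np.zeros((3,3));b=np.zeros(3)
    for m,uv in obs:
        o,d=ray(m,uv);P=np.eye(3)-np.outer(d,d);A+=P;b+=P@o
    p=np.linalg.solve(A,b);return p,[round(float(np.linalg.norm(np.cross(p-ray(m,u)[0],ray(m,u)[1]))),1) for m,u in obs]
def proj(m,p):
    K=np.array([[m['fx'],0,m['cx']],[0,m['fy'],m['cy']],[0,0,1]])
    return cv2.projectPoints(np.array(p,float).reshape(-1,1,3),np.array(m['rvec']),np.array(m['tvec']),K,np.array(m['dist_coeffs']))[0].reshape(-1,2)
def red(im):
    h=cv2.cvtColor(im,cv2.COLOR_RGB2HSV)
    return (((h[:,:,0]<6)|(h[:,:,0]>174))&(h[:,:,1]>170)&(h[:,:,2]>70)).astype(np.uint8)
def blobs(mask,amin=4):
    n,l,s,c=cv2.connectedComponentsWithStats(mask)
    return [(s[i,4],c[i].round(1).tolist(),s[i,:4].tolist()) for i in range(1,n) if s[i,4]>=amin]
E
python3 - <<'E'
from h import *
ims={n:cv2.imread(f"pics/{n}0.png")[:,:,::-1].copy() for n in("top","side")}
for n in ims: print(n,blobs(red(ims[n])))
t=r.camera_model("top");s=r.camera_model("side")
print(onz(t,(244,226),123),onz(t,(217,243),70),onz(t,(278,238),70))
print(onz(t,(197,265),30),onz(t,(304,250),30),onz(t,(182,180),94),onz(t,(298,166),94))
print(ray(t,(0,0))[0], ray(s,(0,0))[0])
a=ims["top"][150:280,160:360];cv2.imwrite("pics/topc.png",cv2.resize(a,(800,520),interpolation=cv2.INTER_CUBIC)[:,:,::-1])
# edge of cabinet row
E
```

```text
top [(np.int32(115), [244.5, 225.5], [230, 222, 30, 8])]
side [(np.int32(68), [356.2, 9.6], [353, 0, 9, 21]), (np.int32(6), [281.3, 12.3], [280, 12, 4, 2]), (np.int32(21), [321.5, 14.1], [318, 13, 9, 4]), (np.int32(9), [279.2, 16.1], [278, 15, 3, 4]), (np.int32(11), [402.7, 15.9], [401, 15, 5, 3]), (np.int32(19), [445.4, 18.0], [443, 15, 7, 8]), (np.int32(6), [451.8, 17.2], [451, 16, 3, 3]), (np.int32(14), [530.6, 22.6], [529, 21, 4, 5]), (np.int32(17), [281.8, 23.6], [280, 22, 5, 5]), (np.int32(30), [272.1, 26.5], [266, 25, 13, 4]), (np.int32(7), [361.3, 24.9], [360, 24, 4, 3]), (np.int32(17), [444.5, 27.4], [443, 25, 5, 6]), (np.int32(14), [348.5, 28.3], [346, 27, 6, 3]), (np.int32(16), [283.1, 30.6], [280, 28, 7, 6]), (np.int32(9), [358.0, 29.0], [357, 28, 3, 3]), (np.int32(33), [434.5, 30.5], [428, 29, 13, 4]), (np.int32(4), [529.2, 29.0], [529, 28, 2, 3]), (np.int32(24), [323.1, 35.0], [319, 33, 9, 4]), (np.int32(13), [360.3, 35.2], [359, 33, 4, 5]), (np.int32(12), [443.8, 33.6], [442, 32, 4, 4]), (np.int32(42), [519.8, 33.0], [513, 32, 15, 3]), (np.int32(5), [289.2, 34.6], [288
[... 1371 characters left out ...]
20, 165, 14, 22]), (np.int32(23), [45.2, 173.3], [43, 170, 5, 7]), (np.int32(97), [305.4, 205.6], [302, 196, 8, 19]), (np.int32(61), [11.7, 225.7], [4, 219, 17, 15]), (np.int32(170), [64.5, 229.8], [56, 219, 17, 22]), (np.int32(193), [38.2, 254.5], [29, 242, 19, 24]), (np.int32(24), [53.9, 245.5], [52, 243, 5, 7])]
[ 555.93845145 -162.03039007  123.        ] [521.09154605 -96.86926444  70.        ] [ 532.93300522 -237.18010518   70.        ]
[470.12706788 -44.59735455  30.        ] [ 506.41577745 -300.61523039   30.        ] [663.30546144 -17.5969572   94.        ] [ 696.83616056 -282.51426439   94.        ]
[ 484.72931256 -216.36204659  952.99997959] [530.1643621  522.68912368 551.15058134]
```

View pics/topc.png

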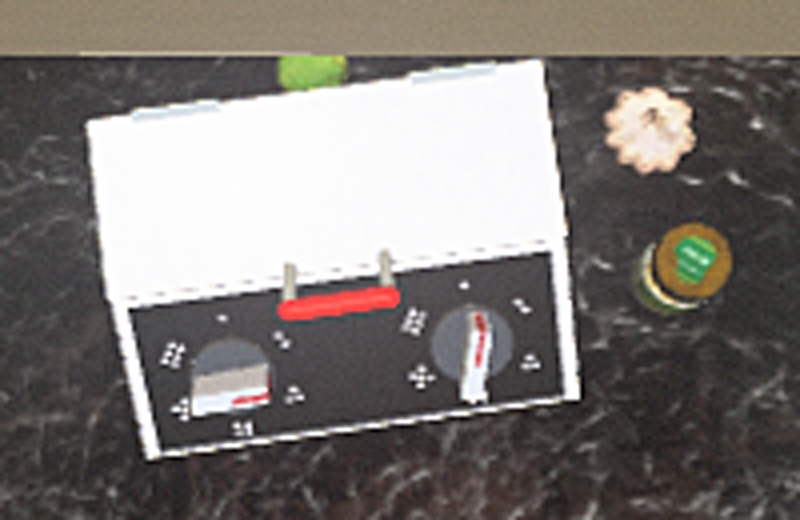

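The crop shows the box yawed about 0.13 rad. The left pointer points right (around 1.7 rad) and the right pointer is nearly up (around 0.2 rad). Next I'll compute a move to a viewing pose tilted 30° over the panel.

```bash
cat >> h.py <<'E'
def tool(yaw,tht):
    u=np.array([.866025,0,.5]);w=np.array([0,-1.,0]);z=np.array([.5,0,-.866025])
    x=u*np.cos(tht)+w*np.sin(tht);M=np.stack([x,np.cross(z,x),z],1)
    return R.from_euler('z',yaw)*R.from_matrix(M)
def box(c,yaw,p): return np.array([c[0],c[1],0])+R.from_euler('z',yaw).apply(p)
def delta(p,Rt):
    s=r.observe();R0=R.from_rotvec(s['tool_rot'])
    rv=(R0.inv()*Rt).as_rotvec();d=R0.inv().apply(np.array(p)-s['ee_pos'])
    print('t',s['time_s'],'rotvec',rv.round(3),'d',d.round(1),'|rv|',np.linalg.norm(rv).round(2),'|d|',np.linalg.norm(d).round(0));return rv,d
E
python3 - <<'E'
from h import *
t=r.camera_model("top");s=r.camera_model("side")
a=onz(t,(182,180.2),94);b=onz(t,(295.7,165),94);print(a,b,'yaw',np.arctan2(b[0]-a[0],a[1]-b[1]))
a=onz(t,(198,264.5),33);b=onz(t,(304.5,250),33);print(a,b,'yaw',np.arctan2(b[0]-a[0],a[1]-b[1]))
print('bar',tri([(t,(244.5,225.5)),(s,(305.4,205.6))]))
for uv in((284,0),(284,50),(100,0)):
    o,d=ray(s,uv); print('side ray at y=-160',(o+d*(-160-o[1])/d[1]).round())
for z in (0,300,500,700): print('cab x',z,onz(t,(260,163),z).round())
for uv in ((332,215),(321,181)): print(onz(t,uv,105 if uv[0]>330 else 40).round())
p=box((583,-158.5),.13,(-53-100,0,59+173));delta(p,tool(.13,-1.44));print(p)
E
```

```text
[662.84112952 -17.61095507  94.        ] [ 699.16067797 -277.24639462   94.        ] yaw 0.13898483137405424
[471.36338851 -47.51083475  33.        ] [ 506.34717252 -301.54029911   33.        ] yaw 0.1368546163479317
bar (array([ 556.23120087, -163.00508284,  121.59844848]), [0.9, 0.9])
side ray at y=-160 [ 602. -160.  499.]
side ray at y=-160 [ 602. -160.  426.]
side ray at y=-160 [ 905. -160.  496.]
cab x 0 [ 727. -193.    0.]
cab x 300 [ 651. -200.  300.]
cab x 500 [ 600. -205.  500.]
cab x 700 [ 549. -210.  700.]
[ 583. -357.  105.]
[ 673. -342.   40.]
t 0.1 rotvec [-0.403  0.39  -1.253] d [ 363.2 -306.4  -13.7] |rv| 1.37 |d| 475.0
[ 431.29103026 -178.33402382  232.        ]
```

Careful with the scale: shifts go in shares of 800 mm and turns go in shares of pi rad. That gives: 363 mm / 800 = 0.4538, -306 mm / 800 = -0.3825, -1.25 rad / 3.1416 = -0.3979.

```bash
python3 inch.py '[-0.1273,0.1241,-0.3979,0.4538,-0.3825,-0.0175,40,-0.1273,0.1241,-0.3979,0.4538,-0.3825,-0.0175,40,-0.1273,0.1241,-0.3979,0.4538,-0.3825,-0.0175,40,-0.1273,0.1241,-0.3979,0.4538,-0.3825,-0.0175,40,-0.1273,0.1241,-0.3979,0.4538,-0.3825,-0.0175,40,-0.1273,0.1241,-0.3979,0.4538,-0.3825,-0.0175,40,-0.1273,0.1241,-0.3979,0.4538,-0.3825,-0.0175,40,-0.1273,0.1241,-0.3979,0.4538,-0.3825,-0.0175,40,-0.1273,0.1241,-0.3979,0.4538,-0.3825,-0.0175,40,-0.1273,0.1241,-0.3979,0.4538,-0.3825,-0.0175,40,-0.1273,0.1241,-0.3979,0.4538,-0.3825,-0.0175,40,-0.1273,0.1241,-0.3979,0.4538,-0.3825,-0.0175,40]'
python3 - <<'E'
from h import *
m=r.camera_model("wrist");im=r.read_camera("wrist");cv2.imwrite("pics/w1.png",im[:,:,::-1])
import pickle;pickle.dump(m,open("w1.pkl","wb"))
print(ray(m,(280,210)));print(r.observe())
E
```

```text
time_s: 1.3
ee_pos: [431.2, -179.0, 232.4]
tool_rot: [1.957, 1.953, 0.585]
wrist_force: [-0.7, -1.1, 0.4]
opening: 40.1
grip_force: 0.0
(array([ 348.33531975, -118.91072209,  380.62380249]), array([ 0.48510933, -0.21061659, -0.84871054]))
{'time_s': 1.35, 'joints': array([-0.85608449, -0.71247242,  2.2399738 ,  0.44138354,  1.33085528,
       -0.89729556]), 'qd': array([-0.01965875,  0.01055036, -0.00731271,  0.00208969, -0.00049302,
        0.0012067 ]), 'joint_torque': array([  0.86405162, -17.91081905, -51.33634686,   2.99218096,
        -1.70115016,   0.07157644]), 'ee_pos': array([ 431.07522192, -179.67144589,  232.51333294]), 'tool_rot': array([1.95840769, 1.95200888, 0.58490129]), 'wrist_force': array([-0.55822446,  0.74594914,  0.30068003]), 'moment': array([-0.08127116,  0.13630573, -0.00263703]), 'grip_force': 0.0, 'opening': 39.640866477272525}
```

View pics/w1.png

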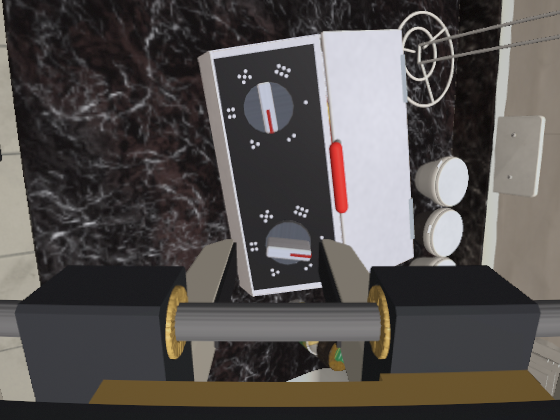

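The wrist view shows the left dial at px (268,107) with its pointer at about (272,120), the bar at (339,177), and the right dial at (289,245) with its pointer at (300,256). The dot rings are clear.

Run:
```python
from h import *
import pickle
m=pickle.load(open("w1.pkl","rb"));im=cv2.imread("pics/w1.png")[:,:,::-1].copy()
print([b for b in blobs(red(im),10)])
c=(582.9,-159.3);yaw=.138
B=R.from_euler('z',yaw)
t=r.camera_model("top");print(tri([(t,(244.5,225.5)),(m,(339,177))]))
def plane(m,uv,n): # box (s,y,n) coordinates on panel-parallel plane n
    o,d=ray(m,uv);o=B.inv().apply(o-np.array([*c,0]));d=B.inv().apply(d)
    N=np.array([-.5,0,.866025]);P=np.array([-95,0,35])+N*n
    p=o+d*((P-o)@N)/(d@N);q=p-P;return np.array([q@[.866025,0,.5],q[1]])
print('dots L: 1..6',[plane(m,u,0).round(1).tolist() for u in((306,102),(292,138),(254,144),(231,113),(244,76),(283,71))])
print('R',[plane(m,u,0).round(1).tolist() for u in((322,237),(307,267),(275,272),(253,246),(266,216),(301,211))])
for k,uv in(('L',(272,120)),('R',(300,256))): print(k,plane(m,uv,35))
delta(box(c,yaw,np.array([-53.4-45,70,59+78])),tool(yaw,-1.44))
```

```text
[(np.int32(40), [269.1, 120.4], [267, 110, 5, 23]), (np.int32(802), [338.0, 176.9], [330, 142, 17, 71]), (np.int32(28), [300.9, 255.6], [291, 254, 20, 4])]
(array([ 557.56504688, -161.57850716,  122.21115682]), [1.5, 1.5])
dots L: 1..6 [[85.8, 71.8], [67.9, 39.4], [29.8, 38.8], [12.2, 71.6], [30.2, 103.9], [67.6, 103.2]]
R [[86.2, -68.1], [66.3, -100.4], [31.0, -101.5], [11.9, -68.1], [30.6, -36.8], [67.5, -36.5]]
L [51.54062727 60.63351295]
R [ 60.18208683 -71.30754816]
t 1.35 rotvec [-0.002  0.005 -0.009] d [ 69.1  -9.8 109.8] |rv| 0.01 |d| 130.0
```

To row units: 110 mm / 800 = 0.1375, 70.5 mm / 800 = 0.0881.

```bash
sed -i '$a C=(583.5,-157.7);YAW=.138\nB=R.from_euler("z",YAW)\ndef plane(m,uv,n):\n    o,d=ray(m,uv);o=B.inv().apply(o-np.array([*C,0]));d=B.inv().apply(d)\n    N=np.array([-.5,0,.866025]);P=np.array([-95,0,35])+N*n\n    p=o+d*((P-o)@N)/(d@N);q=p-P;return np.array([q@[.866025,0,.5],q[1]])\ndef syn(s,y,n): return box(C,YAW,np.array([-95+.866025*s-.5*n,y,35+.5*s+.866025*n]))' h.py
python3 inch.py '[0,0,0,0.0881,-0.0113,0.1375,40,0,0,0,0.0881,-0.0113,0.1375,40,0,0,0,0.0881,-0.0113,0.1375,40,0,0,0,0.0881,-0.0113,0.1375,40]'
python3 - <<'E'
from h import *
import pickle
print(r.observe()['joints'].round(2))
m=r.camera_model("wrist");im=r.read_camera("wrist");cv2.imwrite("pics/w2.png",im[:,:,::-1])
pickle.dump(m,open("w2.pkl","wb"));print(blobs(red(im),10))
E
```

```text
time_s: 1.75
ee_pos: [474.9, -99.5, 132.6]
tool_rot: [1.964, 1.958, 0.584]
wrist_force: [0.0, 0.4, 0.6]
opening: 40.1
grip_force: 0.0
[-0.57 -0.65  2.39  0.38  1.03 -0.7 ]
[(np.int32(90), [286.8, 243.9], [283, 230, 9, 29])]
```

View pics/w2.png

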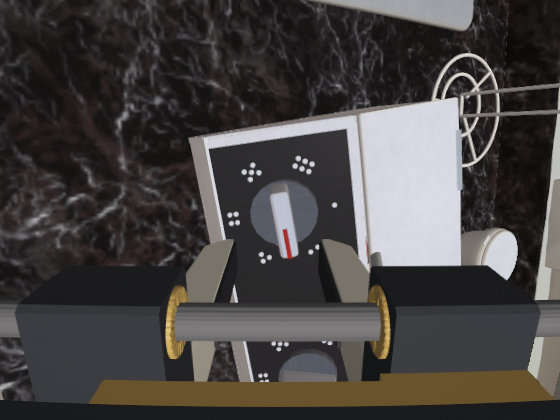

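The second wrist view shows the left dial up close: the disc at about (285,213), the grip from (280,192) to (290,257) with its red pointer at (287,244), and the dots around it.

Run:
```python
from h import *
import pickle
m1=pickle.load(open("w1.pkl","rb"));m2=pickle.load(open("w2.pkl","rb"))
def loc(p):
    q=B.inv().apply(p-np.array([*C,0]))-np.array([-95,0,35]);return np.round([q@[.866,0,.5],q[1],q@[-.5,0,.866]],1)
d1=((306,102),(292,138),(254,144),(231,113),(244,76),(283,71));d2=((334,205),(313,250),(265,258),(234,218),(251,172),(304,164))
for a,b in zip(d1,d2):
    p,e=tri([(m1,a),(m2,b)]);print(loc(p),e,plane(m2,b,0).round(1))
print(np.mean([loc(tri([(m1,a),(m2,b)])[0]) for a,b in zip(d1,d2)],0),np.mean([plane(m2,b,0) for b in d2],0))
print('red',loc(tri([(m1,(269.1,120.4)),(m2,(286.8,243.9))])[0]))
im=cv2.imread("pics/w2.png")
msk=red(im[:,:,::-1].copy());ys,xs=np.nonzero(msk)
P=np.array([plane(m2,(x,y),35) for x,y in zip(xs,ys)]);v=np.linalg.svd(P-P.mean(0))[2][0];print('red axis',P.mean(0),np.arctan2(-v[1],v[0]))
# grip bright pixels
hsv=cv2.cvtColor(im,cv2.COLOR_BGR2HSV);g=((hsv[:,:,2]>150)).astype(np.uint8);g[:,:262]=0;g[:,302:]=0;g[:183]=0;g[262:]=0
ys,xs=np.nonzero(g|msk);P=np.array([plane(m2,(x,y),35) for x,y in zip(xs,ys)]);(cc,sz,_)=cv2.minAreaRect(P.astype(np.float32));bx=cv2.boxPoints(((cc),sz,_));print('grip',cc,sz,bx.round(1).tolist())
```

```text
[84.8 70.2  0.6] [0.3, 0.3] [84.6 70. ]
[66.5 37.8 -0.1] [0.7, 0.7] [65.7 37.8]
[29.5 37.4  2.3] [0.3, 0.3] [29.5 36.4]
[11.5 70.1 -1.1] [0.3, 0.3] [12.  70.4]
[ 29.7 102.2   2. ] [0.1, 0.1] [ 29.5 101.9]
[ 67.  101.9  -2.4] [0.0, 0.0] [ 66.9 102.3]
[48.16666667 69.93333333  0.21666667] [48.04380692 69.81185445]
red [48.3 59.2 35.8]
red axis [48.38021242 58.80888575] 1.5301870286547734
grip (45.037445068359375, 70.46552276611328) (45.429237365722656, 22.52061653137207) [[31.0, 49.400001525878906], [53.29999923706055, 46.5], [59.099998474121094, 91.5999984741211], [36.70000076293945, 94.4000015258789]]
```

Run:
```python
from h import *
delta(syn(48,70,90),tool(YAW,-1.60));delta(syn(48,70,11.5),tool(YAW,-1.60))
```

```text
t 1.8 rotvec [-0.005  0.002 -0.169] d [-0.8  1.4 -1.2] |rv| 0.17 |d| 2.0
t 1.8 rotvec [-0.005  0.002 -0.169] d [-0.6  1.8 77.3] |rv| 0.17 |d| 77.0
```

To row units: 77 mm / 800 = 0.0963, 60 mm / 800 = 0.075, -0.17 rad / 3.1416 = -0.0541.

```bash
python3 inch.py '[0,0,-0.0541,-0.001,0.0018,0,30,0,0,-0.0541,-0.001,0.0018,0,30,0,0,-0.0541,-0.0009,0.0021,0.0438,30,0,0,-0.0541,-0.0008,0.0023,0.075,30,0,0,-0.0541,-0.0008,0.0023,0.0963,30,0,0,-0.0541,-0.0008,0.0023,0.0963,30,0,0,-0.0541,-0.0008,0.0023,0.0963,5,0,0,-0.0541,-0.0008,0.0023,0.0963,5,0,0,-0.0541,-0.0008,0.0023,0.0963,5,0,0,-0.0541,-0.0008,0.0023,0.0963,5]'
python3 - <<'E'
from h import *
delta(syn(48,70,11.5),tool(YAW,-1.6)); s=r.observe();print(s['joints'].round(2),s['moment'])
E
```

```text
time_s: 2.8
ee_pos: [514.9, -98.4, 71.3]
tool_rot: [1.77, 2.093, 0.536]
wrist_force: [-17.5, -5.3, 5.4]
opening: 11.5
grip_force: 30.0
t 2.8 rotvec [-0.005  0.005  0.001] d [ 1.9 -0.6  2.3] |rv| 0.01 |d| 3.0
[-0.5  -0.41  2.35  0.41  0.81 -0.9 ] [-0.91565522  2.36181344 -0.24400116]
```

To row units: 0.15 rad / 3.1416 = 0.0477.

```bash
python3 inch.py '[0,0,0.0477,0,0,0,5,0,0,0.0955,0,0,0,5,0,0,0.1432,0,0,0,5,0,0,0.191,0,0,0,5,0,0,0.2387,0,0,0,5,0,0,0.2865,0,0,0,5]' && python3 inch.py '[0,0,0.0477,0,0,0,5,0,0,0.0955,0,0,0,5,0,0,0.1432,0,0,0,5,0,0,0.191,0,0,0,5,0,0,0.2228,0,0,0,5,0,0,0.2228,0,0,0,5,0,0,0.2228,0,0,0,5]'
python3 - <<'E'
from h import *
delta(syn(48,70,11.5),tool(YAW,0)); s=r.observe();print(s['joints'].round(2),s['moment'])
E
```

```text
time_s: 3.4
ee_pos: [513.3, -97.8, 70.3]
tool_rot: [2.658, 1.176, 0.735]
wrist_force: [-35.9, -3.7, 17.8]
opening: 11.4
grip_force: 30.0
time_s: 4.1
ee_pos: [512.8, -96.4, 70.0]
tool_rot: [-2.998, -0.209, -0.789]
wrist_force: [-41.0, 2.2, 23.1]
opening: 12.3
grip_force: 30.0
t 4.1 rotvec [0.001 0.009 0.001] d [1.6 0.4 2.1] |rv| 0.01 |d| 3.0
[-0.5  -0.41  2.35  0.41  0.82  0.7 ] [0.62709404 4.63123685 0.61381536]
```

```bash
python3 inch.py '[0,0,0,0,0,0,30,0,0,0,0,0,0,30,0,0,0,0,0,0,30]'
python3 - <<'E'
from h import *
delta(syn(48,70,11.5),tool(YAW,0))
E
python3 inch.py '[0,0,0,0,0,-0.05,30,0,0,0,0,0,-0.1,30,0,0,0,0,0,-0.1,30]'
python3 - <<'E'
from h import *
delta(syn(48,70,90),tool(YAW,0));m=r.camera_model("wrist");im=r.read_camera("wrist");cv2.imwrite("pics/w3.png",im[:,:,::-1])
for b in blobs(red(im),10): print(b,plane(m,b[1],35))
E
```

```text
time_s: 4.4
ee_pos: [517.2, -98.0, 72.9]
tool_rot: [-2.999, -0.206, -0.804]
wrist_force: [0.8, 0.4, -0.3]
opening: 28.9
grip_force: 0.0
t 4.4 rotvec [ 0.006 -0.     0.001] d [-3.5 -1.8  2.5] |rv| 0.01 |d| 5.0
time_s: 4.7
ee_pos: [479.0, -104.7, 148.2]
tool_rot: [-3.001, -0.208, -0.816]
wrist_force: [0.6, -0.8, 1.2]
opening: 30.2
grip_force: 0.0
t 4.7 rotvec [ 0.011 -0.007  0.003] d [-7.5 -3.3  8.5] |rv| 0.01 |d| 12.0
(np.int32(1947), [385.1, 148.0], [332, 139, 107, 19]) [102.09598788  -1.58807621]
(np.int32(90), [484.0, 212.6], [478, 200, 13, 26]) [ 59.69333777 -72.23248137]
(np.int32(57), [270.5, 246.7], [269, 233, 4, 27]) [36.03638294 70.71754488]
```

View pics/w3.png

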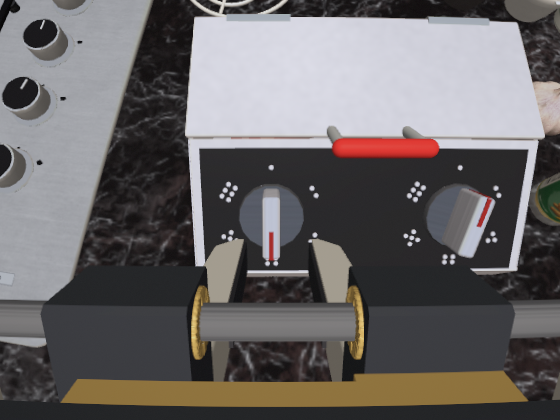

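Pointer red centroids: left at (270,247), i.e. straight down at 3.20 rad on the four dots; right at (484,213), i.e. 0.19 rad. Now to the right dial.

```bash
python3 inch.py '[0,0,0,0,0,0,30,0,0,0,0,0,0,30]' >/dev/null
python3 - <<'E'
from h import *
delta(syn(48,-70,90),tool(YAW,.186-np.pi));m=r.camera_model("wrist");im=r.read_camera("wrist")
for b in blobs(red(im),10): print(b[1],plane(m,b[1],35))
E
```

```text
t 4.95 rotvec [-0.004  0.005 -2.955] d [ -1.4 139.8   2.6] |rv| 2.96 |d| 140.0
[394.7, 137.6] [102.32338014  -1.52369024]
[496.7, 205.5] [ 59.55879015 -72.05986358]
[276.0, 240.5] [36.14864835 70.49318977]
```

To row units: 140 mm / 800 = 0.175, 2.6 mm / 800 = 0.0033, -2.955 rad / 3.1416 = -0.9406.

```bash
python3 inch.py '[0,0,-0.9406,-0.0018,0.175,0.0033,30,0,0,-0.9406,-0.0018,0.175,0.0033,30,0,0,-0.9406,-0.0018,0.175,0.0033,30,0,0,-0.9406,-0.0018,0.175,0.0033,30,0,0,-0.9406,-0.0018,0.175,0.0033,30,0,0,-0.9406,-0.0018,0.175,0.0033,30,0,0,-0.9406,-0.0018,0.175,0.0033,30,0,0,-0.9406,-0.0018,0.175,0.0033,30,0,0,-0.9406,-0.0018,0.175,0.0033,30,0,0,-0.9406,-0.0018,0.175,0.0033,30,0,0,-0.9406,-0.0018,0.175,0.0033,30,0,0,-0.9406,-0.0018,0.175,0.0033,30]' >/dev/null
python3 - <<'E'
from h import *
print(r.observe()['joints'].round(2));delta(syn(48,-70,90),tool(YAW,.186-np.pi))
E
```

```text
[-0.83 -0.31  2.15  0.49  1.05 -1.32]
t 6.2 rotvec [-5.00e-03 -1.00e-03 -1.23e+00] d [-0.2  0.  -0.4] |rv| 1.23 |d| 0.0
```

To row units: -1.23 rad / 3.1416 = -0.3915.

```bash
python3 inch.py '[0,0,-0.3915,0,0,0,30,0,0,-0.3915,0,0,0,30,0,0,-0.3915,0,0,0,30,0,0,-0.3915,0,0,0,30,0,0,-0.3915,0,0,0,30,0,0,-0.3915,0,0,0,30,0,0,-0.3915,0,0,0,30,0,0,-0.3915,0,0,0,30,0,0,-0.3915,0,0,0,30,0,0,-0.3915,0,0,0,30,0,0,-0.3915,0,0,0,30,0,0,-0.3915,0,0,0,30]' >/dev/null
python3 - <<'E'
from h import *
print(r.observe()['joints'].round(2));delta(syn(48,-70,13.5),tool(YAW,.186-np.pi))
m=r.camera_model("wrist");im=r.read_camera("wrist")
for b in blobs(red(im),10): print(b[1],plane(m,b[1],35))
E
```

```text
[-0.83 -0.31  2.15  0.49  1.05 -2.54]
t 7.4 rotvec [-0.005 -0.002 -0.008] d [ 1.   0.7 77.4] |rv| 0.01 |d| 77.0
[486.1, 143.0] [23.4924153  64.07201212]
[497.2, 161.5] [36.23830776 70.41009111]
[278.0, 238.4] [ 59.44052996 -72.43279463]
```

To row units: 77 mm / 800 = 0.0963, 55 mm / 800 = 0.0688.

```bash
python3 inch.py '[0,0,0,0.0006,0.0004,0.0375,30,0,0,0,0.0013,0.0009,0.0688,30,0,0,0,0.0013,0.0009,0.0963,30,0,0,0,0.0013,0.0009,0.0963,30,0,0,0,0.0013,0.0009,0.0963,30,0,0,0,0.0013,0.0009,0.0963,30]'
python3 - <<'E'
from h import *
delta(syn(48,-70,13.5),tool(YAW,.186-np.pi));s=r.observe();print(s['moment'],s['wrist_force'])
E
```

```text
time_s: 8.05
ee_pos: [533.6, -236.2, 72.8]
tool_rot: [0.072, 2.622, 0.107]
wrist_force: [0.1, -0.0, 0.0]
opening: 30.1
grip_force: 0.0
t 8.05 rotvec [-0.006 -0.    -0.005] d [1.1 0.7 1.8] |rv| 0.01 |d| 2.0
[ 0.02192421  0.10055833 -0.0063616 ] [ 0.11862026 -0.04182877  0.00844899]
```

```bash
cat > st.py <<'E'
from h import *
import sys
F=[];M=[]
s=r.observe();Rt=R.from_rotvec(s['tool_rot'])
f=Rt.inv().apply(s['wrist_force']);mo=Rt.inv().apply(s['moment'])
q=B.inv().apply(s['ee_pos']-np.array([*C,0]))-np.array([-95,0,35])
x=B.inv().apply(Rt.apply([1,0,0]));th=np.arctan2(-x[1],x@[.866,0,.5])
print('t',round(s['time_s'],2),'F',f.round(1),'M',mo.round(2),'syn',np.round([q@[.866,0,.5],q[1],q@[-.5,0,.866]],1),'th',round(th+np.pi,3),'open',round(s['opening'],1),'q6',s['joints'][5].round(2),flush=True)
lim=float(sys.argv[1]) if len(sys.argv)>1 else 9
sys.exit(abs(mo[2])>lim)
E
python3 inch.py '[0,0,0,0.0013,0.0009,0,30,0,0,0,0.0013,0.0009,0,5,0,0,0,0.0013,0.0009,0,5,0,0,0,0.0013,0.0009,0,5,0,0,0,0.0013,0.0009,0,5]' >/dev/null; python3 st.py
```

```text
t 8.55 F [ 0.8  2.5 -7. ] M [-0.52  0.29 -0.03] syn [ 47.6 -69.3  14.5] th 0.191 open 11.9 q6 -2.57False
```

To row units: 0.15 rad / 3.1416 = 0.0477.

```bash
sed -i 's/sys.exit(abs(mo\[2\])>lim)/sys.exit(int(abs(mo[2])>lim))/' st.py
python3 inch.py '[0,0,0.0477,0,0,0,5,0,0,0.0955,0,0,0,5,0,0,0.1432,0,0,0,5,0,0,0.1592,0,0,0,5,0,0,0.1592,0,0,0,5]'>/dev/null; python3 st.py 0.3 && python3 inch.py '[0,0,0.0477,0,0,0,5,0,0,0.0955,0,0,0,5,0,0,0.1432,0,0,0,5,0,0,0.1592,0,0,0,5,0,0,0.1592,0,0,0,5]'>/dev/null; python3 st.py 0.3
python3 - <<'E'
from h import *
m=r.camera_model("wrist");im=r.read_camera("wrist")
for b in blobs(red(im),10): print(b[1],plane(m,b[1],35))
E
```

```text
t 9.05 F [ 1.7  3.4 -8.3] M [-0.65  0.5   0.06] syn [ 48.  -69.   14.6] th 0.693 open 11.6 q6 -2.07
t 9.55 F [ 4.6  4.4 -6.8] M [-0.7   0.82  0.12] syn [ 48.3 -68.8  14.6] th 1.193 open 11.8 q6 -1.57
[476.3, 174.8] [107.21552142   2.85356396]
[277.0, 291.5] [ 50.89549543 -75.78103699]
```

To row units: 0.05 rad / 3.1416 = 0.0159.

```bash
g(){ python3 st.py 0.28; }
python3 inch.py '[0,0,0.0159,0,0,0,5,0,0,0.0159,0,0,0,5]' >/dev/null; g && python3 inch.py '[0,0,0.0159,0,0,0,5,0,0,0.0159,0,0,0,5]' >/dev/null && g && python3 inch.py '[0,0,0.0159,0,0,0,5,0,0,0.0159,0,0,0,5]' >/dev/null && g && python3 inch.py '[0,0,0.0159,0,0,0,5,0,0,0.0159,0,0,0,5]' >/dev/null && g && python3 inch.py '[0,0,0.0159,0,0,0,5,0,0,0.0159,0,0,0,5]' >/dev/null && g && python3 inch.py '[0,0,0.0159,0,0,0,5,0,0,0.0159,0,0,0,5]' >/dev/null && g
```

```text
t 9.8 F [ 4.3  4.3 -6.4] M [-0.63  0.86  0.02] syn [ 48.4 -68.8  14.6] th 1.243 open 11.7 q6 -1.52
t 10.0 F [ 5.   5.  -6.3] M [-0.66  0.87  0.07] syn [ 48.4 -68.8  14.6] th 1.293 open 11.9 q6 -1.47
t 10.2 F [ 4.1  4.1 -5.8] M [-0.62  0.91  0.05] syn [ 48.4 -68.8  14.6] th 1.343 open 11.6 q6 -1.42
t 10.4 F [ 3.7  4.3 -6. ] M [-0.58  0.96  0.05] syn [ 48.5 -68.8  14.6] th 1.393 open 11.6 q6 -1.37
t 10.6 F [ 5.5  4.3 -7.8] M [-0.58  1.01  0.05] syn [ 48.5 -68.7  14.6] th 1.443 open 11.8 q6 -1.32
t 10.8 F [ 6.   5.2 -5.5] M [-0.56  0.99  0.08] syn [ 48.5 -68.7  14.6] th 1.493 open 11.9 q6 -1.27
```

To row units: 0.05 rad / 3.1416 = 0.0159.

```bash
g(){ python3 st.py 0.28; }
python3 inch.py '[0,0,0.0159,0,0,0,5,0,0,0.0159,0,0,0,5]' >/dev/null; g && python3 inch.py '[0,0,0.0159,0,0,0,5,0,0,0.0159,0,0,0,5]' >/dev/null && g && python3 inch.py '[0,0,0.0159,0,0,0,5,0,0,0.0159,0,0,0,5]' >/dev/null && g && python3 inch.py '[0,0,0.0159,0,0,0,5,0,0,0.0159,0,0,0,5]' >/dev/null && g && python3 inch.py '[0,0,0.0159,0,0,0,5,0,0,0.0159,0,0,0,5]' >/dev/null && g && python3 inch.py '[0,0,0.0159,0,0,0,5,0,0,0.0159,0,0,0,5]' >/dev/null && g && python3 inch.py '[0,0,0.0159,0,0,0,5,0,0,0.0159,0,0,0,5]' >/dev/null && g && python3 inch.py '[0,0,0.0159,0,0,0,5,0,0,0.0159,0,0,0,5]' >/dev/null && g && python3 inch.py '[0,0,0.0159,0,0,0,5,0,0,0.0159,0,0,0,5]' >/dev/null && g && python3 inch.py '[0,0,0.0159,0,0,0,5,0,0,0.0159,0,0,0,5]' >/dev/null && g
```

```text
t 11.0 F [ 5.2  3.7 -6.6] M [-0.59  1.05  0.1 ] syn [ 48.6 -68.8  14.6] th 1.543 open 11.6 q6 -1.22
t 11.2 F [ 5.7  4.2 -4.8] M [-0.59  1.06  0.02] syn [ 48.6 -68.8  14.6] th 1.593 open 11.8 q6 -1.17
t 11.4 F [ 6.4  3.8 -4.8] M [-0.52  1.1   0.11] syn [ 48.7 -68.8  14.6] th 1.643 open 12.2 q6 -1.12
t 11.6 F [ 6.   3.8 -4.6] M [-0.48  1.14  0.04] syn [ 48.7 -68.8  14.6] th 1.693 open 11.7 q6 -1.07
t 11.8 F [ 5.9  4.1 -3.8] M [-0.44  1.12  0.09] syn [ 48.7 -68.7  14.6] th 1.743 open 11.8 q6 -1.02
t 12.0 F [ 6.1  4.  -4.1] M [-0.45  1.17  0.05] syn [ 48.8 -68.8  14.6] th 1.793 open 12.0 q6 -0.97
t 12.2 F [ 5.2  3.1 -4.2] M [-0.4   1.15  0.06] syn [ 48.8 -68.8  14.6] th 1.843 open 11.8 q6 -0.92
t 12.4 F [ 7.1  3.8 -2.4] M [-0.44  1.18  0.03] syn [ 48.9 -68.8  14.6] th 1.893 open 11.4 q6 -0.87
t 12.6 F [ 6.   2.7 -3.5] M [-0.37  1.13  0.28] syn [ 48.9 -68.9  14.6] th 1.943 open 12.3 q6 -0.82
t 12.8 F [ 6.5  2.7 -3.8] M [-0.37  1.16  0.27] syn [ 48.9 -68.9  14.6] th 1.993 open 12.0 q6 -0.77
```

Careful with the scale: shifts go in shares of 800 mm and turns go in shares of pi rad. That gives: 0.03 rad / 3.1416 = 0.0095.

```bash
g(){ python3 st.py 0.33; }
python3 inch.py '[0,0,0.0095,0,0,0,5,0,0,0.0095,0,0,0,5]' >/dev/null; g && python3 inch.py '[0,0,0.0095,0,0,0,5,0,0,0.0095,0,0,0,5]' >/dev/null && g && python3 inch.py '[0,0,0.0095,0,0,0,5,0,0,0.0095,0,0,0,5]' >/dev/null && g
python3 - <<'E'
from h import *
m=r.camera_model("wrist");im=r.read_camera("wrist");cv2.imwrite("pics/w4.png",im[:,:,::-1])
for b in blobs(red(im),10): print(b[1],plane(m,b[1],35))
E
```

```text
t 13.0 F [ 7.   4.  -0.8] M [-0.45  1.19  0.15] syn [ 49.  -68.9  14.6] th 2.023 open 11.8 q6 -0.74
t 13.2 F [ 6.8  3.2 -2.5] M [-0.33  1.2   0.1 ] syn [ 49.  -68.8  14.6] th 2.052 open 11.9 q6 -0.71
t 13.4 F [ 7.6  3.2 -2.4] M [-0.33  1.26  0.07] syn [ 49.  -68.9  14.6] th 2.082 open 11.1 q6 -0.68
[44.7, 1.4] [27.58697052 69.41616355]
[317.9, 67.8] [103.95200261  -1.75355022]
[277.0, 291.5] [ 44.97535821 -75.33936817]
```

View pics/w4.png

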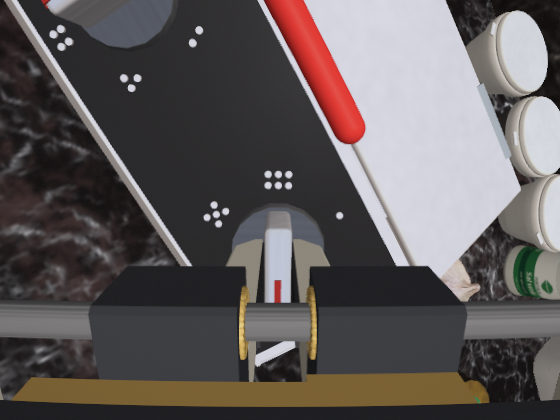

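The dial (bar at about (278,265)) is still turning with the fingers. The torque jump at about 1.94 rad suggests the bolt dropped in there. I'll keep feeling in small steps for the stop.

To row units: 0.03 rad / 3.1416 = 0.0095.

```bash
g(){ python3 st.py 0.28; }
python3 inch.py '[0,0,0.0095,0,0,0,5,0,0,0.0095,0,0,0,5]' >/dev/null; g && python3 inch.py '[0,0,0.0095,0,0,0,5,0,0,0.0095,0,0,0,5]' >/dev/null && g && python3 inch.py '[0,0,0.0095,0,0,0,5,0,0,0.0095,0,0,0,5]' >/dev/null && g && python3 inch.py '[0,0,0.0095,0,0,0,5,0,0,0.0095,0,0,0,5]' >/dev/null && g && python3 inch.py '[0,0,0.0095,0,0,0,5,0,0,0.0095,0,0,0,5]' >/dev/null && g && python3 inch.py '[0,0,0.0095,0,0,0,5,0,0,0.0095,0,0,0,5]' >/dev/null && g && python3 inch.py '[0,0,0.0095,0,0,0,5,0,0,0.0095,0,0,0,5]' >/dev/null && g
```

```text
t 13.65 F [ 7.   3.5 -3. ] M [-0.27  1.27  0.  ] syn [ 49.  -68.9  14.6] th 2.112 open 11.7 q6 -0.65
t 13.85 F [ 6.8  2.2 -1.6] M [-0.18  1.36 -0.04] syn [ 49.  -68.9  14.6] th 2.142 open 11.4 q6 -0.62
t 14.05 F [ 7.7  3.2 -1.9] M [-0.24  1.37 -0.02] syn [ 49.  -68.9  14.6] th 2.172 open 11.6 q6 -0.59
t 14.25 F [ 8.1  2.  -2.2] M [-0.21  1.33  0.05] syn [ 49.1 -68.9  14.6] th 2.202 open 11.7 q6 -0.56
t 14.45 F [ 7.3  2.2 -1.9] M [-0.18  1.36 -0.04] syn [ 49.1 -68.9  14.6] th 2.232 open 11.7 q6 -0.53
t 14.65 F [ 7.2  3.5 -1.6] M [-0.16  1.4  -0.03] syn [ 49.1 -68.9  14.6] th 2.262 open 11.9 q6 -0.5
t 14.85 F [ 7.4  1.6 -1.1] M [-0.08  1.35 -0.06] syn [ 49.1 -69.   14.6] th 2.292 open 11.9 q6 -0.47
```

To row units: 0.03 rad / 3.1416 = 0.0095.

```bash
g(){ python3 st.py 0.28; }
python3 inch.py '[0,0,0.0095,0,0,0,5,0,0,0.0095,0,0,0,5]' >/dev/null; g && python3 inch.py '[0,0,0.0095,0,0,0,5,0,0,0.0095,0,0,0,5]' >/dev/null && g && python3 inch.py '[0,0,0.0095,0,0,0,5,0,0,0.0095,0,0,0,5]' >/dev/null && g && python3 inch.py '[0,0,0.0095,0,0,0,5,0,0,0.0095,0,0,0,5]' >/dev/null && g && python3 inch.py '[0,0,0.0095,0,0,0,5,0,0,0.0095,0,0,0,5]' >/dev/null && g && python3 inch.py '[0,0,0.0095,0,0,0,5,0,0,0.0095,0,0,0,5]' >/dev/null && g && python3 inch.py '[0,0,0.0095,0,0,0,5,0,0,0.0095,0,0,0,5]' >/dev/null && g
```

```text
t 15.05 F [ 7.9  2.  -1. ] M [-0.09  1.42 -0.01] syn [ 49.1 -69.   14.6] th 2.322 open 11.8 q6 -0.44
t 15.25 F [ 7.   1.2 -1. ] M [-0.09  1.35 -0.01] syn [ 49.2 -69.   14.6] th 2.352 open 11.7 q6 -0.41
t 15.45 F [8.  2.1 0. ] M [-0.04  1.34  0.01] syn [ 49.2 -69.   14.6] th 2.382 open 11.7 q6 -0.38
t 15.65 F [ 8.   1.1 -0.6] M [ 0.03  1.35 -0.14] syn [ 49.2 -69.   14.6] th 2.412 open 11.6 q6 -0.35
t 15.85 F [ 8.2  1.1 -0.9] M [ 0.04  1.41 -0.35] syn [ 49.2 -69.   14.6] th 2.442 open 11.9 q6 -0.32
```

The stop is felt at 2.44 rad with -0.35 N m. I'll ease back, let go and retreat.

To row units: -0.12 rad / 3.1416 = -0.0382.

```bash
python3 inch.py '[0,0,-0.0191,0,0,0,5,0,0,-0.0382,0,0,0,5,0,0,-0.0382,0,0,0,5]' >/dev/null; python3 st.py
python3 inch.py '[0,0,-0.0382,0,0,0,30,0,0,-0.0382,0,0,0,30,0,0,-0.0382,0,0,0,30]' >/dev/null; python3 st.py
```

```text
t 16.15 F [ 7.3  2.2 -0.9] M [-0.11  1.29 -0.01] syn [ 49.1 -69.   14.6] th 2.319 open 11.8 q6 -0.44
t 16.45 F [ 0.4 -0.1 -0.7] M [ 0.11 -0.06 -0.  ] syn [ 47.1 -69.3  14.1] th 2.205 open 28.4 q6 -0.56
```

To row units: -100 mm / 800 = -0.125, -80 mm / 800 = -0.1.

```bash
python3 inch.py '[0,0,0,0,0,-0.05,30,0,0,0,0,0,-0.1,30,0,0,0,0,0,-0.125,30,0,0,0,0,0,-0.125,30,0,0,0,0,0,-0.125,30]' >/dev/null; python3 st.py
python3 - <<'E'
from h import *
m=r.camera_model("wrist");im=r.read_camera("wrist")
for b in blobs(red(im),10): print(b[1],plane(m,b[1],35))
delta(syn(102.9,0,110),tool(YAW,-np.pi/2))
E
```

```text
t 16.95 F [-0.  -0.1  0.3] M [ 0.17 -0.16  0.01] syn [ 47.5 -69.2 114. ] th 2.203 open 30.0 q6 -0.53
[281.7, 74.7] [103.19514813   2.141553  ]
[132.5, 50.5] [36.21643401 70.25186838]
[276.4, 226.6] [ 40.27196329 -77.88996644]
t 17.0 rotvec [-0.002  0.005 -0.633] d [88.5  4.7  2.8] |rv| 0.63 |d| 89.0
```

To row units: 88.5 mm / 800 = 0.1106, 4.7 mm / 800 = 0.0059, -0.633 rad / 3.1416 = -0.2015.

```bash
python3 inch.py '[0,0,-0.2015,0.1106,0.0059,0.0035,36,0,0,-0.2015,0.1106,0.0059,0.0035,36,0,0,-0.2015,0.1106,0.0059,0.0035,36,0,0,-0.2015,0.1106,0.0059,0.0035,36,0,0,-0.2015,0.1106,0.0059,0.0035,36,0,0,-0.2015,0.1106,0.0059,0.0035,36,0,0,-0.2015,0.1106,0.0059,0.0035,36]' >/dev/null; python3 st.py
python3 - <<'E'
from h import *
m=r.camera_model("wrist");im=r.read_camera("wrist")
t=r.camera_model("top");b=max(blobs(red(im),10));print(b);p,e=tri([(m,b[1]),(t,(244.5,225.5))]);print(p,e)
print('model',syn(102.9,0,42.2))
delta(syn(102.9,0,23),tool(YAW,-np.pi/2))
E
```

```text
t 17.7 F [ 0.2 -0.1  0. ] M [ 0.13 -0.08 -0.02] syn [102.5   0.5 109.6] th 1.571 open 36.0 q6 -0.92
(np.int32(1523), [278.2, 214.8], [270, 169, 18, 94])
[ 558.07950982 -161.75523482  118.72224493] [1.3, 1.3]
model [ 556.77052592 -161.41226284  122.996255  ]
t 17.75 rotvec [-0.004  0.003  0.   ] d [-0.   0.5 86.9] |rv| 0.01 |d| 87.0
```

To row units: 87 mm / 800 = 0.1088, 70 mm / 800 = 0.0875.

```bash
python3 inch.py '[0,0,0,0,0.0006,0.05,36,0,0,0,0,0.0006,0.0875,36,0,0,0,0,0.0006,0.1088,36,0,0,0,0,0.0006,0.1088,36]' >/dev/null; python3 st.py
python3 inch.py '[0,0,0,0,0,0,5,0,0,0,0,0,0,5,0,0,0,0,0,0,5,0,0,0,0,0,0,5]' >/dev/null; python3 st.py
python3 - <<'E'
from h import *
s=r.observe();p0=B.inv().apply(s['ee_pos']-np.array([*C,0]));Rt=R.from_rotvec(s['tool_rot'])
b0=p0+B.inv().apply(Rt.apply([0,0,-19]));h=np.array([97,0,90]);v=b0-h;print(b0.round(1),s['joints'].round(2))
for a in (.05,.1,.2,.3,.4,.5,.6,.7,.8,.85,.9,.95):
    d=R.from_euler('y',a).apply(v)-v;print(a,Rt.inv().apply(B.apply(d)).round(1))
E
```

```text
t 18.15 F [ 1.  -0.7  0.4] M [ 0.18 -0.   -0.03] syn [101.    1.   21.3] th 1.571 open 35.9 q6 -0.94
t 18.55 F [-0.9 -5.3 -7.2] M [ 1.32 -0.13 -0.04] syn [103.2  -1.2  24.7] th 1.568 open 11.1 q6 -0.94
[-27.4  -1.1 124.5] [-0.57 -0.22  2.13  0.43  0.87 -0.94]
0.05 [-0.   4.7 -4.4]
0.1 [-0.1  9.6 -8.6]
0.2 [ -0.2  20.  -16.2]
0.3 [ -0.2  31.2 -22.7]
0.4 [ -0.3  42.9 -28.1]
0.5 [ -0.4  55.1 -32.3]
0.6 [ -0.4  67.7 -35.2]
0.7 [ -0.5  80.5 -36.9]
0.8 [ -0.5  93.4 -37.3]
0.85 [ -0.5  99.8 -37. ]
0.9 [ -0.5 106.2 -36.4]
0.95 [ -0.5 112.6 -35.5]
```

To row units: 4.7 mm / 800 = 0.0059, -4.4 mm / 800 = -0.0055.

```bash
python3 inch.py '[0,0,0,0,0.0029,-0.0028,5,0,0,0,0,0.0059,-0.0055,5]' >/dev/null; python3 st.py
python3 inch.py '[0,0,0,0,0.003,-0.0026,5,0,0,0,0,0.0061,-0.0053,5]' >/dev/null; python3 st.py
```

```text
t 18.75 F [-4.9 -6.3  2. ] M [ 1.55 -0.76 -0.06] syn [106.9  -1.2  28.4] th 1.569 open 11.1 q6 -0.93
t 18.95 F [-4.3 -8.2 -1.3] M [ 1.91 -0.79 -0.02] syn [111.2  -1.1  32.5] th 1.569 open 11.2 q6 -0.92
```

To row units: 5 mm / 800 = 0.0063, -3.8 mm / 800 = -0.0048.

```bash
python3 inch.py '[0,0,0,0,0.0031,-0.0025,5,0,0,0,0,0.0063,-0.0048,5]' >/dev/null; python3 st.py
python3 inch.py '[0,0,0,0,0.0031,-0.0025,5,0,0,0,0,0.0068,-0.0048,5]' >/dev/null; python3 st.py
```

```text
t 19.15 F [ -4.2 -13.1  -5.5] M [ 2.57 -0.79 -0.03] syn [115.7  -1.1  36.3] th 1.569 open 11.1 q6 -0.91
t 19.35 F [ -3.6 -17.7 -13. ] M [ 3.24 -0.71  0.01] syn [120.6  -1.1  40.1] th 1.568 open 11.0 q6 -0.89
```

Run:
```python
from h import *
im=r.read_camera("side");a=cv2.resize(im[160:310,220:370],(600,600),interpolation=cv2.INTER_CUBIC)
w=r.read_camera("top");b=cv2.resize(w[150:280,175:315],(200,186))
a[:186,400:]=b
cv2.imwrite("pics/s1.png",a[:,:,::-1])
```

```text
(no output)
```

View pics/s1.png

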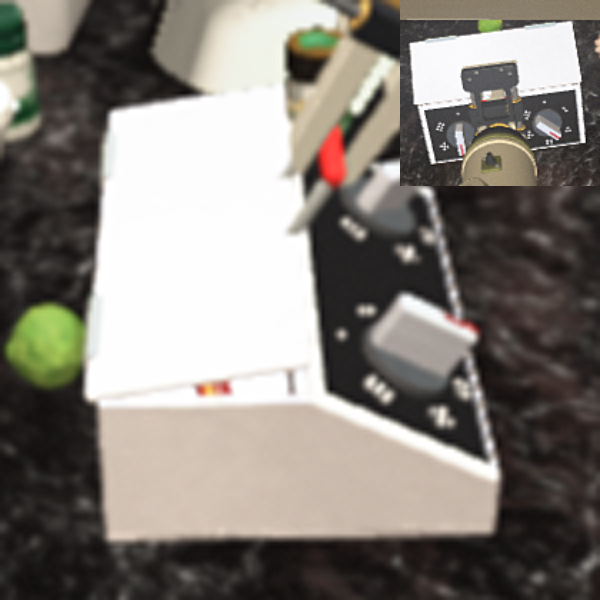

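The side crop shows the lid raised with a clear gap at its front (about 0.2 rad), so it is past the locked stop and unlocked. I'll keep lifting along the arc.

To row units: 9.5 mm / 800 = 0.0119, -7.5 mm / 800 = -0.0094.

```bash
python3 inch.py '[0,0,0,0,0.0063,-0.0046,5,0,0,0,0,0.0119,-0.0094,5,0,0,0,0,0.0119,-0.0094,5]' >/dev/null; python3 st.py
python3 inch.py '[0,0,0,0,0.0073,-0.0034,5,0,0,0,0,0.014,-0.0073,5,0,0,0,0,0.014,-0.0073,5]' >/dev/null; python3 st.py
```

```text
t 19.75 F [-1.5 -6.8 -8.7] M [ 1.55 -0.27 -0.01] syn [132.6  -1.2  48.4] th 1.568 open 11.2 q6 -0.88
t 20.05 F [-1.1 -5.5 -7.5] M [ 1.4  -0.34  0.01] syn [144.2  -1.2  54.2] th 1.568 open 11.2 q6 -0.85
```

To row units: 24.8 mm / 800 = 0.031, 12.2 mm / 800 = 0.0153.

```bash
python3 inch.py '[0,0,0,0,0.0075,-0.0028,5,0,0,0,0,0.0153,-0.0053,5,0,0,0,0,0.0231,-0.0071,5,0,0,0,0,0.031,-0.0089,5,0,0,0,0,0.031,-0.0089,5]' >/dev/null; python3 st.py
python3 inch.py '[0,0,0,0,0.008,-0.0011,5,0,0,0,0,0.016,-0.0021,5,0,0,0,0,0.016,-0.0021,5]' >/dev/null; python3 st.py
```

```text
t 20.55 F [-2.7 -4.9 -5.8] M [ 1.   -0.42 -0.08] syn [169.7  -1.1  61.3] th 1.568 open 11.1 q6 -0.81
t 20.85 F [-2.7 -2.9 -5. ] M [ 0.93 -0.5   0.02] syn [182.6  -1.1  62.8] th 1.568 open 11.3 q6 -0.79
```

To row units: 12.9 mm / 800 = 0.0161, 6.4 mm / 800 = 0.008.

```bash
python3 inch.py '[0,0,0,0,0.008,-0.0004,5,0,0,0,0,0.0161,-0.0005,5,0,0,0,0,0.0161,-0.0005,5]' >/dev/null; python3 st.py
python3 inch.py '[0,0,0,0,0.008,0.0004,5,0,0,0,0,0.016,0.001,5,0,0,0,0,0.016,0.001,5]' >/dev/null; python3 st.py
python3 inch.py '[0,0,0,0,0,0,5,0,0,0,0,0,0,5]' >/dev/null; python3 st.py
```

```text
t 21.15 F [-3.6 -1.3 -2.1] M [ 0.63 -0.81 -0.04] syn [195.4  -1.   62.8] th 1.568 open 11.1 q6 -0.77
t 21.45 F [-4.  -1.9  0.2] M [ 0.59 -0.85 -0.  ] syn [208.1  -0.9  61.9] th 1.568 open 10.9 q6 -0.75
t 21.65 F [-4.7 -0.5  2.4] M [ 0.38 -0.97 -0.01] syn [208.   -0.9  61.9] th 1.569 open 10.8 q6 -0.75
```

```bash
python3 inch.py '[0,0,0,0,0,0,19,0,0,0,0,0,0,19,0,0,0,0,0,0,19]' >/dev/null; python3 st.py
python3 - <<'E'
from h import *
m=r.camera_model("wrist");im=r.read_camera("wrist");cv2.imwrite("pics/w5.png",im[:,:,::-1])
s=r.read_camera("side");cv2.imwrite("pics/s2.png",cv2.resize(s[100:310,200:420],(628,600))[:,:,::-1])
E
```

```text
t 21.95 F [-0.7  0.4 -0.1] M [ 0.15 -0.05  0.01] syn [2.08e+02 2.00e-01 6.16e+01] th 1.568 open 18.7 q6 -0.75
```

View pics/s2.png

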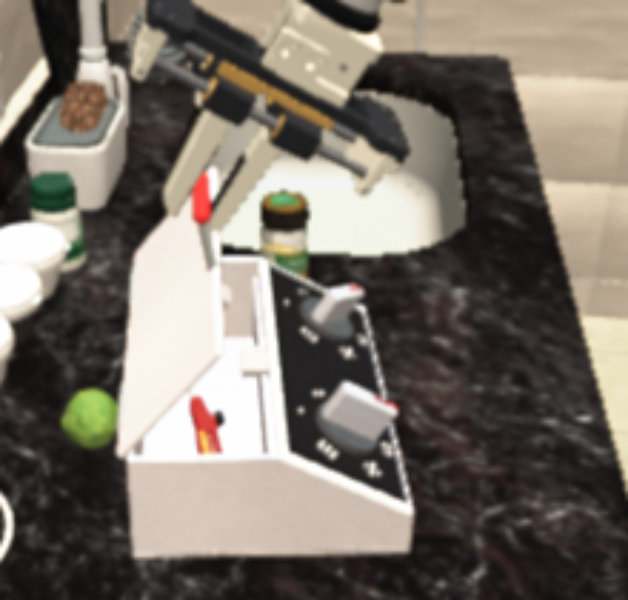

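The side crop shows the lid standing open at about 50°, with the lighter visible inside, the fingers opened round the bar at (203,195), and the lime and jar in place. Retreating along the fingers.

To row units: -80 mm / 800 = -0.1, -50 mm / 800 = -0.0625.

```bash
python3 inch.py '[0,0,0,0,0,-0.0125,19,0,0,0,0,0,-0.0313,19,0,0,0,0,0,-0.0625,19,0,0,0,0,0,-0.1,19,0,0,0,0,0,-0.1,19,0,0,0,0,0,-0.1,19]' ; python3 st.py
python3 - <<'E'
from h import *
w=r.read_camera("top");m=r.camera_model("top")
s=r.read_camera("side");b=[x for x in blobs(red(s),30) if 250<x[1][0]<330 and 120<x[1][1]<230];print(b)
sm=r.camera_model("side")
for x in b:
    o,d=ray(sm,x[1]);q0=B.inv().apply(o-np.array([*C,0]));dd=B.inv().apply(d);p=q0-dd*q0[1]/dd[1];print(p.round(1),'lid',np.arctan2(p[2]-90,97-p[0])-np.arctan2(33,125))
E
```

```text
time_s: 22.65
ee_pos: [598.0, -156.1, 264.0]
tool_rot: [1.798, 2.067, 0.547]
wrist_force: [-0.6, -0.2, 0.2]
opening: 19.0
grip_force: 0.0
t 22.65 F [-0.1 -0.5 -0.5] M [ 0.18 -0.02 -0.03] syn [209.4  -0.4 143.5] th 1.568 open 19.0 q6 -0.75
[(np.int32(72), [269.9, 169.3], [268, 161, 5, 17])]
[ 43.9   0.  207. ] lid 0.8868341796439244
```

The lid stays at 0.89 rad, the left dial is on four, and the tool is clear. Handing in.

```bash
python3 -c "
from bench import r
print(r.finish_job())"
```

```text
the job is handed in; nothing more can be done
None
```

The lock box is open and the job is handed in at about 23 s: left dial on the four dots (about 3.16 rad), right dial felt in without forcing (peak 0.35 N m), lid standing open by itself at about 0.89 rad, gripper clear, and the bystanders not touched; the handing-in call returned no verdict.

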